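# Free the carved owl from the vise and show it to the inspection camera

## Robot

A 7-joint arm with a two-finger parallel gripper is mounted at the origin on the work surface. World frame = base frame: x ahead of the robot, y to its left, z up, the work surface at z = 0. Lengths are in m, angles in rad, forces in N, time in s.
With the tool pointing down it reaches from about 0.425 to 0.875 m from the base axis. Payload 4.7 kg.
Tool frame: the origin (TCP) lies midway between the tips of the shut fingers; the grasp point (between the pads) lies 19 mm behind it (arm.pinch_z is the distance from the TCP to the grasp point, in m); z points along the fingers, y is the direction in which the jaws open and shut (so a half turn about z gives the same grasp; the last joint's range is limited). The gripper opens to 87 mm and grips with 3 to 60 N. Pads are 19 mm wide; open, the fingers measure 117 mm over their backs; the gripper's body (75 mm by 190 mm) begins 51 mm behind the grasp point.
Start: joints at [-1.127, 0.321, -0.07, 1.45, 0.023, 1.371, -0.057], TCP at [0.271, 0.591, 0.223] pointing down, gripper open.
Joint ranges: [-2.86, 2.86], [-0.3, 2.09], [-1.38, 1.24], [0.06, 2.45], [-1.56, 4.7], [0.09, 2.05], [-2.69, 2.69]. Speed limits (rad/s): [2.57, 2.57, 3.14, 3.14, 3.14, 3.14, 3.14].

## Interface

Orientations are given as a unit quaternion [x, y, z, w].
In Python, from workcell import arm gives the robot as it stands.
- The arm moves only by the tool carry_out, never from a script. Its argument "steps" is a list of rows, each an object with "claw": the finger opening in mm, from 0 to 87; "translation": the shift along the tool's x, y, z in mm, a list of three; "angular": the turn, a rotation vector about the tool's x, y, z in degrees, a list of three. A call has exactly 8 rows; each row shifts and turns the commanded pose from where the row before left it, along the tool's axes as they then stand; what a row does not reach is not made up. A row lasts 1/10 s, in which the tool goes at most 50 mm and 8.59 degrees, less where a joint would pass 70% of its speed; a pose out of reach is approached as far as the arm can. A call is refused whole if a number of a shift passes 50 or a number of a turn 8.59, either way. A call with a gripper value outside its range is refused whole. The fingers move at their own pace and stop on an object; "force" is the grip in N (left out, the last holds). Time passes only in rows, so rows that do not move let the fingers close, or fill a call up. It gives the time, the measured TCP pose, the force and the opening at its end, in the units of the state.
- arm.get_state(): the state, without advancing time (a new reading comes with each control period).
- arm.grab_frame(name): name is "scene" or "top" or "wrist"; returns (picture, depth): 480x640x3 uint8, red, green, blue; 480x640 float32, m along the optical axis (not along the pixel's ray), 0 where there is no reading.
- arm.camera_info(name): a dict with "fx", "fy", "cx", "cy" (pixels), "view" (4x4, takes a point from world to camera coordinates); the wrist camera has in their place "tool_from_camera" (4x4, takes a point from camera to tool coordinates, whose origin is the TCP and whose axes are the flange's). Camera axes: x right, y up, looking along -z (the intrinsics and any distortion apply to the point x, -y, -z); pixel columns grow to the right and rows downward; lengths in m; the calibration is good to about 2 mm. A picture is of the moment at which its call begins: read the wrist's pose just before it. camera_info takes no time and is no camera call.
- arm.close_job(): hands the job in, once; it reports no verdict.
The state is a dict: "clock": time; "joints": joint angles; "joint_vel": joint speeds; "joint_efforts": joint torques, N m; "tcp_pos": TCP position; "orientation": TCP orientation; "ft_force": force on the tool from outside, world axes, zero at the start; "moment": the same for the moment, N m; "width": opening from 0.0 (shut) to 1.0 (fully open).
Only numpy, scipy, OpenCV 4.12 (cv2) and the standard library are available. Lean on these libraries where they do the work, as an engineer would, in place of code of your own. Each camera call takes 0.05 s, during which the arm holds its last target. There are 200 camera calls.

## Task

Wind the carving vise's handwheel clockwise until the jaws are fully open, then lift the carved owl out and hold it up to the inspection camera: beak on the lens axis 150 mm in front of the glass, face square to the lens, right way up in the camera's picture. Finish while still holding the owl there, still and touching nothing but your gripper, and leave the other loose things on the bench where they lie.

Things in the scene. Friction and masses are not known exactly. Their poses are not given: they have to be found in the camera images.
- vise: Green cast self-centring carving vise fixed to the bench. Origin on the bench under the centre of its bed; z up. Bed 190 mm (x) by 90 mm (y), top 45 mm above the bench; the gearbox with the handwheel on top stands 160 mm towards +y. Two steel jaws slide apart along x, each 76 mm along y with its top 23 mm above the bed; their lips reach 6.5 mm over the owl's foot when closed, and clear it by about 8 mm each side when fully open.
- wheel (a joint): Handwheel angle on its upright axis: 0 jaws closed, grows as the wheel is turned clockwise seen from above, 3.0 rad jaws fully open, against a stop. Each jaw moves 4.7 mm per rad. Turning takes about 0.1 N m and the wheel stays where it is left.
- wheel_grip (a point): Centre of the grip bar on the handwheel, on the wheel's axis, 101 mm above the bench; its frame turns with the wheel. The steel bar stands on the hub: 56 mm along the frame's x, 16 mm thick along y, 36 mm tall, this point 14 mm below its top. Under it the dark round rim is 118 mm across, its top 22 mm below this point.
- owl: Carved wooden owl, 0.1 to 0.25 kg, standing in the vise. Origin at the centre of its underside, z up, x out of its carved face (beak, two round eyes). Square foot 60 x 60 x 14 mm; above it a block-shaped body 40 mm along x and 38 mm along y with plain flat flanks at y = +-19 mm, up to 108 mm, small ear tufts to 119 mm. At the start its face looks along the vise's +y, so its flanks face the jaws.
- owl_face (a point): Tip of the owl's beak: 28 mm in front of the owl's upright centre line and 77 mm above its underside.
- camera_head: Inspection camera on a stand fixed to the bench: black round lens 38 mm across on a grey 50 mm cube. Origin at the centre of the lens glass, 260 mm above the bench. The lens looks along this frame's -x, tipped 0.4 rad below level; z is up in its picture. An owl shown correctly has its x, y and z axes parallel to and pointing the same way as this frame's (so its top leans back from the lens by 0.4 rad). The stand's foot is 110 x 120 mm, its column 75 mm behind the glass.
- focus (a point): Point in empty air on the lens axis, 150 mm in front of the glass, about 202 mm above the bench, where the beak tip belongs.
- mallet: carver's mallet, black 84 mm head standing on the bench, handle up, 232 mm tall. A bystander; origin at its underside.
- gouge_a: carving gouge lying flat, 240 mm, turned wooden handle. A bystander; origin at its underside.
- gouge_b: second carving gouge lying flat, 240 mm. A bystander; origin at its underside.
- bench_brush: bench brush lying flat, 200 mm. A bystander; origin at its underside.
- blank: uncarved light-wood blank standing on a 60 mm square foot, 84 mm tall, no face. A bystander; origin at its underside.
- wax_tin: plain steel tin, 72 mm diameter, 50 mm tall. A bystander; origin at its underside.
- finial: turned wooden finial standing, 56 mm diameter, 95 mm tall. A bystander; origin at its underside.

How it is judged:
On the way, in this order (a step that is already met when the one before it is completed fails the run):
1. the handwheel is wound until the jaws are fully open, the owl still standing in the vise (value of joint wheel above 2.85 rad and z of owl in the frame of vise below 0.055 m), for 0.2 s.
2. the owl is lifted clear of the vise in the gripper (height (world z) of owl above 0.09 m and contact force between the fingers and owl above 2 N), for 0.1 s.
At the end, for the whole second after the job is handed in: The owl is held still in the gripper fingers in the air, nothing else carrying it, its beak tip within 25 mm of the point 150 mm in front of the lens, its x and z axes within 0.2 rad of the camera head's (face towards the lens, right way up), and the handwheel stays fully open (beyond 2.8 rad) (all of step 2 and value of joint wheel above 2.8 rad and distance between owl_face and focus below 0.025 m and angle between the x axis of owl and the x axis of camera_head, either way round below 0.2 rad and angle between the z axis of owl and the z axis of camera_head, either way round below 0.2 rad and x of camera_head in the frame of owl above 0.1 m and angle between owl's own z axis and vertical below 0.8 rad and contact force between owl and camera_head below 0.1 N and contact force between owl and vise below 0.1 N and contact force between owl and mallet below 0.1 N and contact force between owl and gouge_a below 0.1 N and contact force between owl and gouge_b below 0.1 N and contact force between owl and bench_brush below 0.1 N and contact force between owl and blank below 0.1 N and contact force between owl and wax_tin below 0.1 N and contact force between owl and finial below 0.1 N and linear speed of owl below 0.02 m/s and angular speed of owl below 0.15 rad/s); the arm keeps its last pose, push and grip.
It fails at once if a loose bystander is moved by more than 30 mm (distance of any of mallet, gouge_a, gouge_b, bench_brush, blank, wax_tin, finial from where it was at the start of the episode above 0.03 m).
It also fails if it takes over 64 s, if anything falls off the work surface, if the arm or the gripper's body presses on something with over 40 N, if the wrist force passes 120 N, or if a joint passes its speed limit or range.

## Working session

There is one attempt and no reset: what is moved stays moved. The work goes in short steps, Python scripts to look and compute and a tool call to move; the robot and the scene stay as the last step left them, time stands still between calls to the robot, and variables do not carry over. Pictures are saved under pics/ and viewed, about 8 in all and at most 12, crops included, and the job is handed in when it is done.

Besides the shell and the picture viewer there is one more tool, called as name(argument=value, ...), one argument or row to a line, values as JSON. carry_out: Moves the arm, as the interface text tells. Its arguments: {"type":"object","properties":{"steps":{"type":"array","items":{"type":"object","properties":{"claw":{"type":"number"},"translation":{"type":"array","items":{"type":"number"}},"angular":{"type":"array","items":{"type":"number"}}}}},"force":{"type":"number"}},"required":["steps"]}

```bash
ls; mkdir -p pics; cat > h.py <<'E'
import numpy as np, cv2, json
from workcell import arm
from scipy.spatial.transform import Rotation as R
def cloud(name):
    s=arm.get_state(); im,d=arm.grab_frame(name); c=arm.camera_info(name)
    v,u=np.mgrid[0:480,0:640]; d=np.asarray(d)
    P=np.stack([(u-c['cx'])/c['fx']*d,-(v-c['cy'])/c['fy']*d,-d],-1)
    if 'view' in c: M=np.linalg.inv(np.array(c['view']))
    else:
        T=np.eye(4);T[:3,:3]=R.from_quat(s['orientation']).as_matrix();T[:3,3]=s['tcp_pos']
        M=T@np.array(c['tool_from_camera'])
    W=P@M[:3,:3].T+M[:3,3]; W[d==0]=np.nan
    return im,W,c
def save(im,n): cv2.imwrite('pics/'+n,im[...,::-1])
E
python3 - <<'E'
from h import *
for n in('top','scene'):
    im,W,c=cloud(n); save(im,n+'0.png'); np.save(n+'0.npy',W); print({k:np.round(v,3).tolist() for k,v in c.items()})
print(arm.get_state(), arm.pinch_z)
E
```

```text
pics
{'fx': 494.69, 'fy': 494.69, 'cx': 320.125, 'cy': 239.13, 'view': [[-0.027, -1.0, -0.014, 0.034], [0.982, -0.029, 0.189, -0.566], [-0.189, -0.009, 0.982, -1.328], [0.0, 0.0, 0.0, 1.0]]}
{'fx': 518.695, 'fy': 518.695, 'cx': 312.095, 'cy': 242.289, 'view': [[0.488, 0.873, 0.01, -0.298], [-0.754, 0.415, 0.508, 0.336], [0.439, -0.255, 0.861, -1.68], [0.0, 0.0, 0.0, 1.0]]}
{'clock': 0.1, 'joints': array([-1.12690352,  0.32175659, -0.07006939,  1.4515706 ,  0.02262352,
        1.37081745, -0.05690159]), 'joint_vel': array([-3.44667180e-04, -1.48800078e-03,  2.09416772e-04, -4.44960907e-03,
       -2.05760731e-03,  7.18219538e-05, -2.73547260e-04]), 'joint_efforts': array([-3.58761854e-04, -4.92571378e+01, -4.05850494e-01, -3.13396990e+01,
       -6.40678732e-02,  3.96350620e-02,  8.69436985e-05]), 'tcp_pos': array([0.27069199, 0.59039167, 0.22155694]), 'orientation': array([ 2.13237926e-01,  9.76999902e-01, -8.73528140e-04, -1.27703565e-04]), 'ft_force': array([-0.0475298 , -0.07686263,  0.97868429]), 'moment': array([-0.05990506, -0.00054085,  0.00457585]), 'width': 0.998768732460724} 0.0187
```

View pics/top0.png

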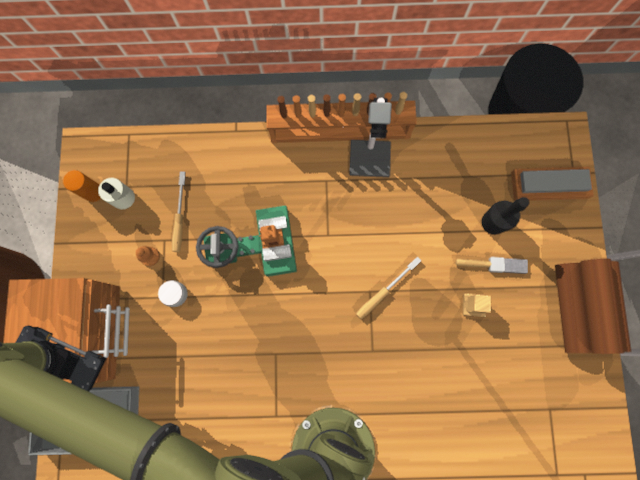

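View pics/scene0.png

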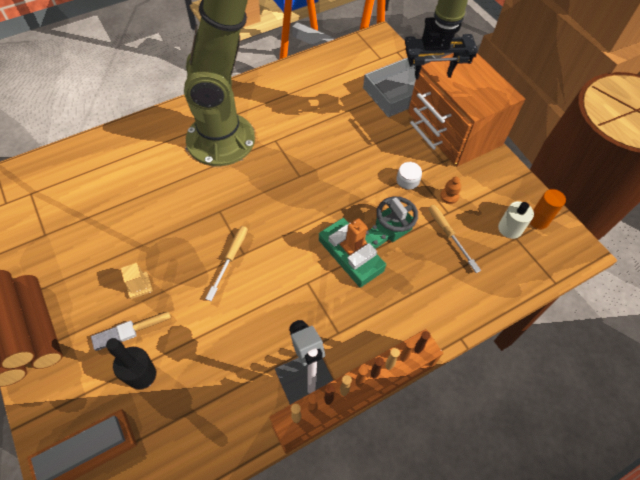

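The top view shows the wheel at (217,246), the owl in the vise at (272,238), the camera head at (378,110), the tin at (172,293), the finial at (147,255) and gouge_a at (180,215). The bar runs roughly up-down in the image.

```bash
python3 - <<'E'
from h import *
for n,(box) in (('top',None),('scene',None)):
    W=np.load(n+'0.npy'); im=cv2.imread(f'pics/{n}0.png'); hsv=cv2.cvtColor(im,cv2.COLOR_BGR2HSV)
    x,y,z=W[...,0],W[...,1],W[...,2]
    print(n,'bench z',np.nanmedian(z[(x>.4)&(x<.9)&(abs(y+.05)<.1)]))
    near=(x>.35)&(x<.75)&(y>0)&(y<.4)
    g=near&(abs(hsv[...,0].astype(int)-75)<15)&(hsv[...,1]>100)&(z>.02)
    bed=g&(abs(z-.045)<.006)
    p=W[g][:,:2]; print('green',g.sum(),p.min(0),p.max(0),'minrect bed',cv2.minAreaRect(W[bed][:,:2].astype(np.float32)*1000))
    hi=near&(z>.105)&(z<.130)&(y>.18)
    p=W[hi][:,:2].astype(np.float32)*1000; print('bar',len(p),cv2.minAreaRect(p),np.median(W[hi][:,2]))
    ring=near&(abs(z-.079)<.012)&(y>.18)&(x<.72)
    p=W[ring][:,:2].astype(np.float32)*1000; print('ring',len(p),cv2.minEnclosingCircle(p),cv2.minAreaRect(p))
    owl=near&(z>.1)&(z<.19)&(y<.18); 
    for a,b in ((.095,.12),(.12,.145),(.147,.156),(.156,.17)):
        m=near&(z>a)&(z<b)&(y<.17); p=W[m][:,:2].astype(np.float32)*1000
        print('owl',a,len(p),cv2.minAreaRect(p) if len(p)>3 else '')
    j=near&(abs(z-.068)<.005)&(y<.17); print('jaws',j.sum(),cv2.minAreaRect(W[j][:,:2].astype(np.float32)*1000))
    c=(x>.7)&(x<1.15)&(y>-.25)&(y<.0)&(z>.2)&(z<.4)
    print('cam',c.sum(),np.nanmin(W[c],0),np.nanmax(W[c],0),cv2.minAreaRect(W[c][:,:2].astype(np.float32)*1000))
    f=(x>.7)&(x<.95)&(y>-.25)&(y<0.02)&(z<.03)&(im.max(-1)<75)
    print('foot',f.sum(),cv2.minAreaRect(W[f][:,:2].astype(np.float32)*1000),np.median(z[f]))
t=cv2.imread('pics/top0.png');s=cv2.imread('pics/scene0.png')
a=cv2.resize(t[190:290,130:310],(720,400),interpolation=3)
b=np.hstack([cv2.resize(t[85:185,330:420],(360,400)),cv2.resize(s[310:410,270:360],(360,400))])
cv2.imwrite('pics/c1.png',np.vstack([a,b])[:800][:600*2]); cv2.imwrite('pics/c1.png',cv2.resize(np.vstack([a,b]),(540,600)))
E
```

```text
top bench z 0.0011930119011072104
green 1399 [0.4719903  0.09055786] [0.66766266 0.34421035] minrect bed ((560.3545532226562, 219.59561157226562), (189.45632934570312, 238.0286407470703), 7.607702255249023)
bar 142 ((549.7654418945312, 302.5455627441406), (16.27884292602539, 56.40285110473633), 89.61325073242188) 0.1142201139670529
ring 834 ((575.3095092773438, 269.4545593261719), 99.75180053710938) ((554.492431640625, 268.13958740234375), (116.48390197753906, 187.1067657470703), 6.590702533721924)
owl 0.095 37 ((557.9502563476562, 143.61495971679688), (20.961854934692383, 45.61711883544922), 40.39390563964844)
owl 0.12 35 ((558.4962158203125, 144.84335327148438), (21.549898147583008, 46.99007797241211), 39.52678680419922)
owl 0.147 162 ((568.784912109375, 150.88795471191406), (38.09110641479492, 37.79975128173828), 5.175904750823975)
owl 0.156 32 ((569.8862915039062, 151.1961669921875), (31.058778762817383, 29.894838333129883), 9.372889518737793)
jaws 466 ((571.1945190429688, 140.94210815429688), (115.60737609863281, 69.93545532226562), 6.905123233795166)
cam 1062 [ 0.77096673 -0.21
[... 1017 characters left out ...]
926818847656), 53.56978988647461)
owl 0.147 156 ((575.1101684570312, 151.1190948486328), (37.59840774536133, 38.04453659057617), 2.4367151260375977)
owl 0.156 24 ((580.5830078125, 149.172119140625), (37.763587951660156, 21.371910095214844), 37.664939880371094)
jaws 448 ((576.7291259765625, 136.09735107421875), (119.68311309814453, 66.21975708007812), 2.3404693603515625)
cam 1628 [ 0.77257434 -0.2181836   0.20041606] [ 9.25572045e-01 -5.81391809e-04  3.16839506e-01] ((848.8563232421875, -109.01594543457031), (217.6177215576172, 152.3783416748047), 89.69438934326172)
foot 1191 ((850.63232421875, -95.19052124023438), (248.791748046875, 109.27314758300781), 63.10861587524414) 0.01398118072233534
```

View pics/c1.png

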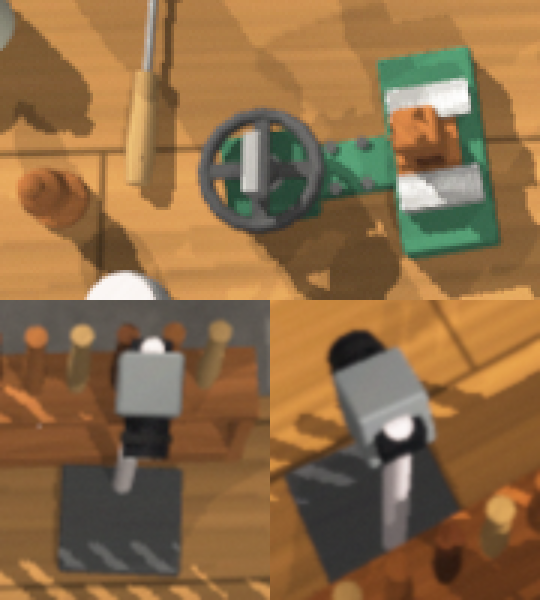

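Crop: the black lens is on the robot side (-x) of the grey cube and the column is behind it. The bar's long axis is along world x. The two cameras differ by about 6 mm in x, so I'll refine with the wrist camera. Next I measure the camera head and plan the move above the wheel.

```bash
cat >> h.py <<'E'
def plan(pos,Rm,n,z='',step=8):
    """rows (tool axes, mm/deg) from the measured pose to pos,Rm in n rows, padded to calls of 8"""
    s=arm.get_state(); p0=s['tcp_pos'];r0=R.from_quat(s['orientation']);rv=(r0.inv()*R.from_matrix(Rm)).as_rotvec()
    rows=[];r=r0
    for i in range(n):
        t=r.inv().apply((np.array(pos)-p0)/n)*1000; rows.append((np.round(t,1).tolist(),np.round(np.degrees(rv/n),2).tolist())); r=r*R.from_rotvec(rv/n)
    for i in range(0,n,8): print(*rows[i:i+8],sep='\n'); print('--')
def down(a):  # tool down, tool y at world angle a (deg)
    a=np.radians(a); y=np.array([np.cos(a),np.sin(a),0]); z=np.array([0,0,-1.]); return np.stack([np.cross(y,z),y,z],1)
def pose():
    s=arm.get_state(); m=R.from_quat(s['orientation']).as_matrix()
    print('t',round(s['clock'],2),'tcp',np.round(s['tcp_pos'],4),'yang',np.degrees(np.arctan2(m[1,1],m[0,1])).round(2),'z',m[:,2].round(3),'q',np.round(s['joints'],2),'F',np.round(s['ft_force'],1),'w',round(s['width']*87,1))
E
python3 - <<'E'
from h import *
for n in('top','scene'):
    W=np.load(n+'0.npy'); im=cv2.imread(f'pics/{n}0.png'); x,y,z=np.moveaxis(W,-1,0)
    mx,mn=im.max(-1).astype(int),im.min(-1).astype(int)
    box=(x>.68)&(x<.95)&(y>-.18)&(y<-.04)
    grey=box&(z>.19)&(mx-mn<25)&(mx>90)
    blk=box&(z>.19)&(mx<60)
    for nm,m in (('grey',grey),('black',blk)):
        p=W[m]; print(n,nm,len(p),p.min(0).round(3),p.max(0).round(3),np.median(p,0).round(3),cv2.minAreaRect(p[:,:2].astype(np.float32)*1000))
    gx=np.gradient(W,axis=1);gy=np.gradient(W,axis=0);N=np.cross(gx,gy);N/=np.linalg.norm(N,axis=-1,keepdims=True)
    k=cv2.erode(grey.astype(np.uint8),np.ones((3,3)))>0
    N=N[k];N[N[:,2]<0]*=-1; P=W[k]
    up=N[:,2]>.8; print('topface n',np.median(N[up],0),up.sum(),'ctr',P[up].mean(0)); 
    if (~up).sum(): print('other n',np.median(N[~up],0),(~up).sum())
    p=W[blk]; print('black by x',p[p[:,0].argsort()][::max(1,len(p)//10)].round(3).tolist())
    f=(x>.68)&(x<.95)&(y>-.2)&(y<0)&(abs(z-.014)<.006)&(mx-mn<30)&(mx<140); f=cv2.morphologyEx(f.astype(np.uint8),cv2.MORPH_OPEN,np.ones((5,5)))>0
    print('foot',f.sum(),cv2.minAreaRect(W[f][:,:2].astype(np.float32)*1000))
pose(); plan([.552,.304,.21],down(90),11)
c=arm.camera_info('wrist'); print(c)
E
```

```text
top grey 487 [ 0.772 -0.161  0.197] [ 0.903 -0.111  0.317] [ 0.824 -0.135  0.305] ((836.6292114257812, -136.50584411621094), (48.3129768371582, 130.84214782714844), 86.04017639160156)
top black 212 [ 0.772 -0.152  0.206] [ 0.904 -0.115  0.302] [ 0.788 -0.131  0.283] ((837.5397338867188, -137.71385192871094), (36.399715423583984, 130.28904724121094), 84.54997253417969)
topface n [-0.01973129  0.08460835  0.90610425] 174 ctr [ 0.82344364 -0.13589995  0.30584086]
other n [-0.48015938  0.22758874  0.558412  ] 216
black by x [[0.772, -0.143, 0.276], [0.776, -0.143, 0.278], [0.779, -0.119, 0.279], [0.782, -0.148, 0.276], [0.784, -0.123, 0.285], [0.788, -0.143, 0.287], [0.791, -0.14, 0.286], [0.795, -0.131, 0.29], [0.798, -0.148, 0.282], [0.801, -0.117, 0.277], [0.903, -0.131, 0.208]]
foot 880 ((814.6639404296875, -134.49420166015625), (116.5848388671875, 105.90757751464844), 87.64942932128906)
scene grey 767 [ 0.798 -0.162  0.19 ] [ 0.868 -0.113  0.317] [ 0.84  -0.139  0.304] ((832.8446044921875, -136.97189331054688), (48.25765609741211, 69.25291442871094), 86.9636459350586)
scene black 26
[... 1097 characters left out ...]
-2.24])
([-30.1, -20.6, 1.1], [-0.01, -0.0, -2.24])
([-29.3, -21.7, 1.1], [-0.01, -0.0, -2.24])
--
([-28.4, -22.9, 1.1], [-0.01, -0.0, -2.24])
([-27.5, -24.0, 1.1], [-0.01, -0.0, -2.24])
([-26.6, -25.0, 1.1], [-0.01, -0.0, -2.24])
--
{'fx': 384.02635918946004, 'fy': 384.02635918946004, 'cx': 317.22911660624266, 'cy': 237.94332937226622, 'tool_from_camera': array([[-1.02739777e-03,  9.67871719e-01,  2.51442398e-01,
         6.93889082e-02],
       [ 9.99999335e-01,  8.62514796e-04,  7.65954372e-04,
        -3.08871707e-05],
       [ 5.24472786e-04,  2.51443017e-01, -9.67871962e-01,
        -1.62081627e-01],
       [ 0.00000000e+00,  0.00000000e+00,  0.00000000e+00,
         1.00000000e+00]])}
```

carry_out(
  steps=[
    {"claw": 87,"translation": [-34.1,-13,1.1],"angular": [0,0,-2.24]},
    {"claw": 87,"translation": [-33.6,-14.3,1.1],"angular": [0,0,-2.24]},
    {"claw": 87,"translation": [-33,-15.6,1.1],"angular": [0,0,-2.24]},
    {"claw": 87,"translation": [-32.3,-16.9,1.1],"angular": [0,0,-2.24]},
    {"claw": 87,"translation": [-31.7,-18.2,1.1],"angular": [0,0,-2.24]},
    {"claw": 87,"translation": [-30.9,-19.4,1.1],"angular": [0,0,-2.24]},
    {"claw": 87,"translation": [-30.1,-20.6,1.1],"angular": [0,0,-2.24]},
    {"claw": 87,"translation": [-29.3,-21.7,1.1],"angular": [0,0,-2.24]},
  ],
  force=25,
)

```text
clock: 0.9
tcp_pos: [0.4761, 0.3813, 0.2133]
orientation: [0.058, 0.998, -0.0, -0.0]
ft_force: [0.6, 0.6, 0.1]
width: 1.001
```

carry_out(
  steps=[
    {"claw": 50,"translation": [-28.4,-22.9,1.1],"angular": [0,0,-2.24]},
    {"claw": 50,"translation": [-27.5,-24,1.1],"angular": [0,0,-2.24]},
    {"claw": 50,"translation": [-26.6,-25,1.1],"angular": [0,0,-2.24]},
    {"claw": 50},
    {"claw": 50},
    {"claw": 50},
    {"claw": 50},
    {"claw": 50},
  ],
)

```text
invalid input at $.steps[3]: expected keys claw, translation, angular
```

```bash
python3 - <<'E'
from h import *
pose(); im,W,c=cloud('wrist'); save(im,'w1.png'); np.save('w1.npy',W)
x,y,z=np.moveaxis(W,-1,0)
for lo,hi,n in((.108,.122,'bar'),):
    m=(z>lo)&(z<hi)&(x>.45)&(x<.65)&(y>.24)&(y<.36); p=W[m][:,:2].astype(np.float32)*1000; print(n,len(p),cv2.minAreaRect(p),np.median(z[m]))
m=(z>.07)&(z<.088)&(x>.45)&(x<.65)&(y>.235)&(y<.375); p=W[m][:,:2].astype(np.float32)*1000; print('rim',cv2.minEnclosingCircle(p),np.median(z[m]))
m=(z>.147)&(z<.157)&(x>.5)&(x<.65)&(y>.08)&(y<.2);print('owl',m.sum(), cv2.minAreaRect(W[m][:,:2].astype(np.float32)*1000) if m.sum()>3 else '')
E
```

```text
t 0.9 tcp [0.4761 0.3813 0.2133] yang 83.39 z [-0.001 -0.    -1.   ] q [-0.76  0.24  0.05  1.57 -0.01  1.33  0.75] F [0.6 0.6 0.1] w 87.1
bar 827 ((560.4761962890625, 304.0160217285156), (16.397663116455078, 34.528194427490234), 89.02703094482422) 0.11458519243884169
rim ((549.7388916015625, 304.3748779296875), 58.39802169799805) 0.07743987963121379
owl 0
```

View pics/w1.png

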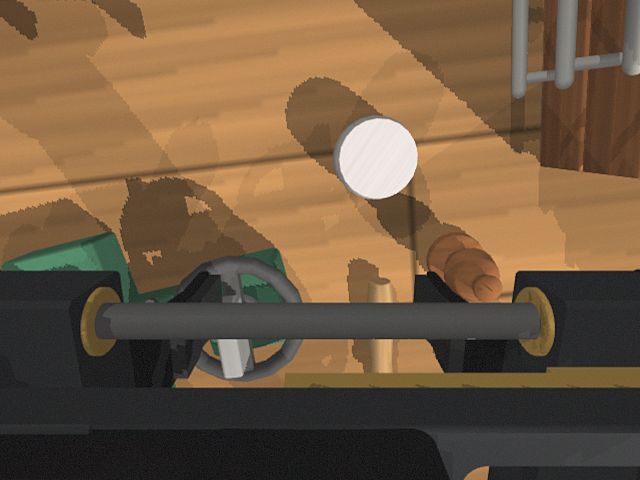

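Wrist view: the wheel rim is at (240,318) with the bar at (235,340), and the fit gives a centre of (0.550, 0.304), matching the top camera. Continuing above it.

```bash
python3 - <<'E'
from h import *
plan([.550,.304,.165],down(89),4)
E
```

```text
([-18.9, -15.2, 12.2], [-0.07, 0.05, -1.52])
([-18.5, -15.7, 12.1], [-0.07, 0.05, -1.52])
([-18.1, -16.2, 12.1], [-0.07, 0.05, -1.52])
([-17.7, -16.7, 12.1], [-0.07, 0.05, -1.52])
--
```

carry_out(
  steps=[
    {"claw": 50,"translation": [-18.9,-15.2,12.2],"angular": [0,0,-1.52]},
    {"claw": 50,"translation": [-18.5,-15.7,12.1],"angular": [0,0,-1.52]},
    {"claw": 50,"translation": [-18.1,-16.2,12.1],"angular": [0,0,-1.52]},
    {"claw": 50,"translation": [-17.7,-16.7,12.1],"angular": [0,0,-1.52]},
    {"claw": 50,"translation": [0,0,0],"angular": [0,0,0]},
    {"claw": 50,"translation": [0,0,0],"angular": [0,0,0]},
    {"claw": 50,"translation": [0,0,0],"angular": [0,0,0]},
    {"claw": 50,"translation": [0,0,0],"angular": [0,0,0]},
  ],
)

```text
clock: 1.75
tcp_pos: [0.5428, 0.3151, 0.1659]
orientation: [0.004, 1.0, 0.001, 0.0]
ft_force: [0.2, -0.1, -1.3]
width: 0.581
```

```bash
python3 - <<'E'
from h import *
pose(); plan([.550,.304,.088],down(89),4)
im,W,c=cloud('wrist'); save(im,'w2.png')
x,y,z=np.moveaxis(W,-1,0)
m=(z>.108)&(z<.122)&(x>.45)&(x<.65)&(y>.24)&(y<.36); p=W[m][:,:2].astype(np.float32)*1000; print(len(p),cv2.minAreaRect(p))
m=(z>.07)&(z<.088)&(x>.45)&(x<.65)&(y>.235)&(y<.375); p=W[m][:,:2].astype(np.float32)*1000; print('rim',cv2.minEnclosingCircle(p),np.median(z[m]))
E
```

```text
t 1.75 tcp [0.5428 0.3151 0.1659] yang 89.5 z [ 0.     0.001 -1.   ] q [-0.64  0.3   0.09  1.59 -0.03  1.25  1.02] F [ 0.2 -0.1 -1.3] w 50.5
([-1.8, -2.8, 19.5], [0.02, 0.01, 0.13])
([-1.8, -2.8, 19.5], [0.02, 0.01, 0.13])
([-1.8, -2.8, 19.5], [0.02, 0.01, 0.13])
([-1.8, -2.8, 19.5], [0.02, 0.01, 0.13])
--
2045 ((545.3768920898438, 303.7987365722656), (15.837442398071289, 46.13299560546875), 89.20960998535156)
rim ((549.250244140625, 303.9271240234375), 58.561805725097656) 0.07742679235826411
```

carry_out(
  steps=[
    {"claw": 50,"translation": [-7.0,-11.1,0],"angular": [0,0,0]},
    {"claw": 50,"translation": [0,0,19.5],"angular": [0,0,0]},
    {"claw": 50,"translation": [0,0,19.5],"angular": [0,0,0]},
    {"claw": 50,"translation": [0,0,19.5],"angular": [0,0,0]},
    {"claw": 50,"translation": [0,0,19],"angular": [0,0,0]},
    {"claw": 50,"translation": [0,0,0],"angular": [0,0,0]},
    {"claw": 50,"translation": [0,0,0],"angular": [0,0,0]},
    {"claw": 50,"translation": [0,0,0],"angular": [0,0,0]},
  ],
)

```text
clock: 2.6
tcp_pos: [0.5515, 0.3024, 0.0893]
orientation: [0.006, 1.0, 0.001, 0.001]
ft_force: [0.3, 0.2, 0.1]
width: 0.578
```

carry_out(
  steps=[
    {"claw": 50,"translation": [1.8,1.5,0],"angular": [0,0,0]},
    {"claw": 0,"translation": [0,0,0],"angular": [0,0,0]},
    {"claw": 0,"translation": [0,0,0],"angular": [0,0,0]},
    {"claw": 0,"translation": [0,0,0],"angular": [0,0,0]},
    {"claw": 0,"translation": [0,0,0],"angular": [0,0,0]},
    {"claw": 0,"translation": [0,0,0],"angular": [0,0,0]},
    {"claw": 0,"translation": [0,0,0],"angular": [0,0,4]},
    {"claw": 0,"translation": [0,0,0],"angular": [0,0,4]},
  ],
  force=25,
)

```text
clock: 3.4
tcp_pos: [0.5488, 0.304, 0.0878]
orientation: [0.076, 0.997, 0.0, 0.0]
ft_force: [0.2, 0.5, -0.8]
width: 0.183
```

```bash
python3 - <<'E'
from h import *
pose(); print(arm.get_state()['moment'])
E
```

```text
t 3.4 tcp [0.5488 0.304  0.0878] yang 81.24 z [ 0.  0. -1.] q [-0.64  0.37  0.12  1.67 -0.05  1.11  0.9 ] F [ 0.2  0.5 -0.8] w 15.9
[ 0.17842366 -0.05606775  0.04823416]
```

carry_out(
  steps=[
    {"claw": 0,"translation": [0,0,0],"angular": [0,0,7]},
    {"claw": 0,"translation": [0,0,0],"angular": [0,0,7]},
    {"claw": 0,"translation": [0,0,0],"angular": [0,0,7]},
    {"claw": 0,"translation": [0,0,0],"angular": [0,0,7]},
    {"claw": 0,"translation": [0,0,0],"angular": [0,0,7]},
    {"claw": 0,"translation": [0,0,0],"angular": [0,0,7]},
    {"claw": 0,"translation": [0,0,0],"angular": [0,0,7]},
    {"claw": 0,"translation": [0,0,0],"angular": [0,0,7]},
  ],
)

```text
clock: 4.2
tcp_pos: [0.5505, 0.3064, 0.0878]
orientation: [0.536, 0.844, 0.003, 0.001]
ft_force: [7.3, 5.2, -6.5]
width: 0.189
```

carry_out(
  steps=[
    {"claw": 0,"translation": [0,0,0],"angular": [0,0,7]},
    {"claw": 0,"translation": [0,0,0],"angular": [0,0,7]},
    {"claw": 0,"translation": [0,0,0],"angular": [0,0,7]},
    {"claw": 0,"translation": [0,0,0],"angular": [0,0,7]},
    {"claw": 0,"translation": [0,0,0],"angular": [0,0,7]},
    {"claw": 0,"translation": [0,0,0],"angular": [0,0,7]},
    {"claw": 0,"translation": [0,0,0],"angular": [0,0,7]},
    {"claw": 0,"translation": [0,0,0],"angular": [0,0,7]},
  ],
)

```text
clock: 5.0
tcp_pos: [0.5535, 0.3062, 0.0878]
orientation: [0.87, 0.493, 0.006, 0.001]
ft_force: [14.2, 6.1, -12.3]
width: 0.184
```

```bash
python3 - <<'E'
from h import *
pose(); print(arm.get_state()['moment'])
E
```

```text
t 5.0 tcp [0.5535 0.3062 0.0878] yang -30.87 z [ 0.011  0.004 -1.   ] q [-0.9   0.39  0.44  1.68 -0.18  1.1  -0.95] F [ 14.2   6.1 -12.3] w 16.0
[ 1.36626045 -2.7945633   0.15331406]
```

Forces are rising because the grip is about 3 mm off the axis along the bar. I relax that with a small shift while finishing the turn.

carry_out(
  steps=[
    {"claw": 0,"translation": [1.7,1.9,0],"angular": [0,0,5]},
    {"claw": 0,"translation": [1.7,1.9,0],"angular": [0,0,7]},
    {"claw": 0,"translation": [0,0,0],"angular": [0,0,7]},
    {"claw": 0,"translation": [0,0,0],"angular": [0,0,7]},
    {"claw": 0,"translation": [0,0,0],"angular": [0,0,7]},
    {"claw": 0,"translation": [0,0,0],"angular": [0,0,7]},
    {"claw": 0,"translation": [0,0,0],"angular": [0,0,7]},
    {"claw": 0,"translation": [0,0,0],"angular": [0,0,7]},
  ],
)

```text
clock: 5.8
tcp_pos: [0.5544, 0.3043, 0.0879]
orientation: [0.999, 0.046, 0.001, 0.0]
ft_force: [1.5, -0.6, -1.2]
width: 0.209
```

```bash
python3 - <<'E'
from h import *
pose(); print(arm.get_state()['moment'])
E
```

```text
t 5.8 tcp [0.5544 0.3043 0.0879] yang -84.77 z [ 0.002 -0.001 -1.   ] q [-1.03  0.43  0.61  1.67 -0.26  1.12 -1.83] F [ 1.5 -0.6 -1.2] w 18.2
[-0.35063359  0.21067417  0.87116605]
```

carry_out(
  steps=[
    {"claw": 0,"translation": [0,0,0],"angular": [0,0,0]},
    {"claw": 0,"translation": [0,0,0],"angular": [0,0,0]},
    {"claw": 50,"translation": [0,0,0],"angular": [0,0,0]},
    {"claw": 50,"translation": [0,0,0],"angular": [0,0,0]},
    {"claw": 50,"translation": [0,0,0],"angular": [0,0,0]},
    {"claw": 50,"translation": [0,0,-30],"angular": [0,0,0]},
    {"claw": 50,"translation": [0,0,-40],"angular": [0,0,0]},
    {"claw": 50,"translation": [0,0,-40],"angular": [0,0,0]},
  ],
)

```text
clock: 6.6
tcp_pos: [0.5529, 0.3044, 0.1985]
orientation: [0.999, 0.047, -0.001, 0.0]
ft_force: [0.9, 1.0, -0.4]
width: 0.561
```

carry_out(
  steps=[
    {"claw": 70,"translation": [0,0,-25],"angular": [0,0,0]},
    {"claw": 70,"translation": [0,0,-25],"angular": [0,0,0]},
    {"claw": 70,"translation": [0,0,0],"angular": [0,0,0]},
    {"claw": 70,"translation": [0,0,0],"angular": [0,0,0]},
    {"claw": 70,"translation": [0,0,0],"angular": [0,0,0]},
    {"claw": 70,"translation": [0,0,0],"angular": [0,0,0]},
    {"claw": 70,"translation": [0,0,0],"angular": [0,0,0]},
    {"claw": 70,"translation": [0,0,0],"angular": [0,0,0]},
  ],
)

```text
clock: 7.4
tcp_pos: [0.5535, 0.3044, 0.2471]
orientation: [0.999, 0.047, -0.0, 0.0]
ft_force: [-0.2, 0.5, -0.6]
width: 0.804
```

```bash
python3 - <<'E'
from h import *
pose()
for n in('top','scene','wrist'):
    im,W,c=cloud(n); save(im,n+'3.png'); np.save(n+'3.npy',W)
    x,y,z=np.moveaxis(W,-1,0)
    m=(z>.108)&(z<.122)&(x>.45)&(x<.65)&(y>.24)&(y<.36); p=W[m][:,:2].astype(np.float32)*1000; print(n,len(p),cv2.minAreaRect(p) if len(p)>3 else '')
    m=(z>.061)&(z<.074)&(x>.4)&(x<.75)&(y<.2)&(y>.05); print('jaws',m.sum(), cv2.minAreaRect(W[m][:,:2].astype(np.float32)*1000) if m.sum()>3 else '')
    m=(z>.147)&(z<.157)&(x>.5)&(x<.65)&(y>.08)&(y<.2);print('owl',m.sum(), cv2.minAreaRect(W[m][:,:2].astype(np.float32)*1000) if m.sum()>3 else '')
t=cv2.imread('pics/top3.png');s=cv2.imread('pics/scene3.png');w=cv2.imread('pics/wrist3.png')
cv2.imwrite('pics/c3.png',np.hstack([cv2.resize(t[195:285,190:310],(400,300)),cv2.resize(s[180:300,310:440],(400,300))]))
cv2.imwrite('pics/c3.png',np.vstack([cv2.imread('pics/c3.png'),cv2.resize(w[180:480],(800,300))]))
E
```

```text
t 7.4 tcp [0.5535 0.3044 0.2471] yang -84.63 z [-0.001 -0.001 -1.   ] q [-1.06  0.31  0.65  1.48 -0.19  1.41 -1.88] F [-0.2  0.5 -0.6] w 70.0
top 89 ((542.9356689453125, 300.8758850097656), (41.16103744506836, 16.51378059387207), 16.179790496826172)
jaws 677 ((570.9530029296875, 144.34609985351562), (142.05540466308594, 76.07329559326172), 7.556946754455566)
owl 176 ((570.02099609375, 152.09547424316406), (38.0551643371582, 39.72756576538086), 5.764621257781982)
scene 122 ((555.5255126953125, 303.49444580078125), (55.72618865966797, 19.255477905273438), 12.911937713623047)
jaws 643 ((575.4251708984375, 145.38548278808594), (143.009765625, 79.41063690185547), 7.946780204772949)
owl 169 ((576.8244018554688, 152.4752960205078), (40.243736267089844, 39.84766387939453), 4.918075084686279)
wrist 1373 ((551.4090576171875, 303.7027893066406), (55.90193557739258, 15.953083992004395), 15.566720962524414)
jaws 5721 ((571.818359375, 145.25808715820312), (141.26727294921875, 76.87085723876953), 7.4702677726745605)
owl 2713 ((571.1396484375, 153.72256469726562), (37.701541900634766, 39.46306228637695), 6.103955268859863)
```

View pics/c3.png

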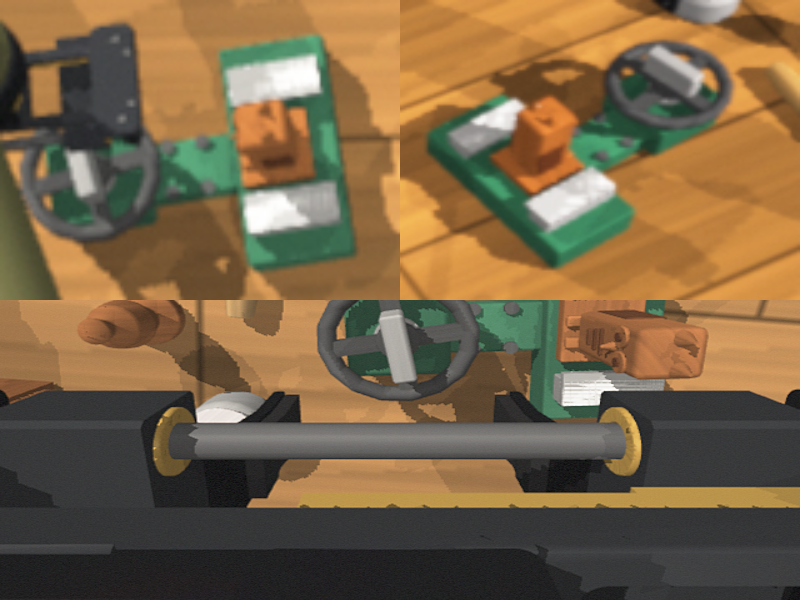

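The bar now sits at 15.6°, which is exactly 3.0 rad clockwise from the vise's x axis (7.5°). The jaw outer span is 142 mm and there is a clear gap around the foot, so the vise is fully open. Next I go above the owl, using centre ≈ (0.572, 0.153) and yaw 7.5°.

```bash
python3 - <<'E'
from h import *
plan([.572,.153,.225],down(7),14)
E
```

```text
([0.3, 10.9, 1.6], [0.0, 0.0, -6.54])
([-1.0, 10.9, 1.6], [0.0, 0.0, -6.54])
([-2.2, 10.7, 1.6], [0.0, 0.0, -6.54])
([-3.4, 10.4, 1.6], [0.0, 0.0, -6.54])
([-4.5, 9.9, 1.6], [0.0, 0.0, -6.54])
([-5.6, 9.3, 1.6], [0.0, 0.0, -6.54])
([-6.7, 8.6, 1.6], [0.0, 0.0, -6.54])
([-7.6, 7.8, 1.6], [0.0, 0.0, -6.54])
--
([-8.4, 6.9, 1.6], [0.0, 0.0, -6.54])
([-9.2, 5.9, 1.6], [0.0, 0.0, -6.54])
([-9.8, 4.8, 1.6], [0.0, 0.0, -6.54])
([-10.3, 3.6, 1.6], [0.0, 0.0, -6.54])
([-10.6, 2.5, 1.6], [0.0, 0.0, -6.54])
([-10.8, 1.2, 1.6], [0.0, 0.0, -6.54])
--
```

carry_out(
  steps=[
    {"claw": 84,"translation": [0.3,10.9,1.6],"angular": [0,0,-6.54]},
    {"claw": 84,"translation": [-1,10.9,1.6],"angular": [0,0,-6.54]},
    {"claw": 84,"translation": [-2.2,10.7,1.6],"angular": [0,0,-6.54]},
    {"claw": 84,"translation": [-3.4,10.4,1.6],"angular": [0,0,-6.54]},
    {"claw": 84,"translation": [-4.5,9.9,1.6],"angular": [0,0,-6.54]},
    {"claw": 84,"translation": [-5.6,9.3,1.6],"angular": [0,0,-6.54]},
    {"claw": 84,"translation": [-6.7,8.6,1.6],"angular": [0,0,-6.54]},
    {"claw": 84,"translation": [-7.6,7.8,1.6],"angular": [0,0,-6.54]},
  ],
)

```text
clock: 8.35
tcp_pos: [0.5642, 0.2174, 0.235]
orientation: [0.875, 0.485, 0.0, -0.0]
ft_force: [-0.2, -0.9, -0.2]
width: 0.968
```

carry_out(
  steps=[
    {"claw": 84,"translation": [-8.4,6.9,1.6],"angular": [0,0,-6.54]},
    {"claw": 84,"translation": [-9.2,5.9,1.6],"angular": [0,0,-6.54]},
    {"claw": 84,"translation": [-9.8,4.8,1.6],"angular": [0,0,-6.54]},
    {"claw": 84,"translation": [-10.3,3.6,1.6],"angular": [0,0,-6.54]},
    {"claw": 84,"translation": [-10.6,2.5,1.6],"angular": [0,0,-6.54]},
    {"claw": 84,"translation": [-10.8,1.2,1.6],"angular": [0,0,-6.54]},
    {"claw": 84,"translation": [0,0,0],"angular": [0,0,0]},
    {"claw": 84,"translation": [0,0,0],"angular": [0,0,0]},
  ],
)

```text
clock: 9.15
tcp_pos: [0.572, 0.1532, 0.2255]
orientation: [0.664, 0.748, 0.0, -0.0]
ft_force: [-0.2, -0.3, -0.1]
width: 0.965
```

```bash
python3 - <<'E'
from h import *
pose(); im,W,c=cloud('wrist'); save(im,'w4.png')
x,y,z=np.moveaxis(W,-1,0); near=(x>.5)&(x<.65)&(y>.08)&(y<.22)
for a,b in((.054,.063),(.07,.1),(.1,.14),(.147,.157),(.157,.168)):
    m=near&(z>a)&(z<b);print(a,m.sum(), cv2.minAreaRect(W[m][:,:2].astype(np.float32)*1000) if m.sum()>3 else '')
plan([.572,.153,.225],down(7),1)
E
```

```text
t 9.15 tcp [0.572  0.1532 0.2255] yang 6.76 z [ 0.     0.001 -1.   ] q [-0.76  0.21  0.52  1.62 -0.11  1.35 -0.1 ] F [-0.2 -0.3 -0.1] w 83.9
0.054 1550 ((572.8779296875, 147.11334228515625), (135.7807159423828, 73.60579681396484), 7.459026336669922)
0.07 202 ((568.1814575195312, 146.95065307617188), (132.46792602539062, 70.21556854248047), 10.104698181152344)
0.1 525 ((568.3118286132812, 174.18063354492188), (37.84624099731445, 13.780120849609375), 6.90217924118042)
0.147 3073 ((570.8932495117188, 153.4828338623047), (37.86673355102539, 39.89884567260742), 6.466937065124512)
0.157 231 ((571.0449829101562, 149.8668212890625), (29.45514678955078, 7.872409820556641), 6.371564865112305)
([-0.7, -0.0, 0.5], [0.01, -0.04, -0.17])
--
```

View pics/w4.png

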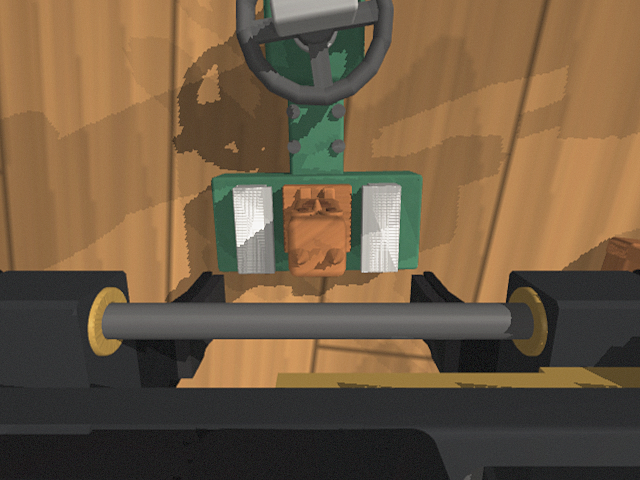

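Wrist view: the owl is centred between the fingers at (317,230) and faces the wheel, with both jaws clear of the foot. The fit puts its centre at (0.571, 0.1535), and the measured beak reach of 28 mm agrees. Descending and gripping.

carry_out(
  steps=[
    {"claw": 84,"translation": [0,-1,25],"angular": [0,0,0]},
    {"claw": 84,"translation": [0,0,25],"angular": [0,0,0]},
    {"claw": 84,"translation": [0,0,25],"angular": [0,0,0]},
    {"claw": 84,"translation": [0,0,25],"angular": [0,0,0]},
    {"claw": 84,"translation": [0,0,18],"angular": [0,0,0]},
    {"claw": 84,"translation": [0,0,0],"angular": [0,0,0]},
    {"claw": 84,"translation": [0,0,0],"angular": [0,0,0]},
    {"claw": 84,"translation": [0,0,0],"angular": [0,0,0]},
  ],
)

```text
clock: 10.0
tcp_pos: [0.572, 0.1535, 0.1088]
orientation: [0.663, 0.749, 0.001, 0.001]
ft_force: [0.4, -0.0, 0.6]
width: 0.966
```

carry_out(
  steps=[
    {"claw": 30,"translation": [0,0,0],"angular": [0,0,0]},
    {"claw": 30,"translation": [0,0,0],"angular": [0,0,0]},
    {"claw": 30,"translation": [0,0,0],"angular": [0,0,0]},
    {"claw": 30,"translation": [0,0,0],"angular": [0,0,0]},
    {"claw": 30,"translation": [0,0,0],"angular": [0,0,0]},
    {"claw": 30,"translation": [0,0,0],"angular": [0,0,0]},
    {"claw": 30,"translation": [0,0,0],"angular": [0,0,0]},
    {"claw": 30,"translation": [0,0,0],"angular": [0,0,0]},
  ],
  force=30,
)

```text
clock: 10.8
tcp_pos: [0.571, 0.1528, 0.1073]
orientation: [0.663, 0.749, 0.0, 0.0]
ft_force: [1.1, 1.0, -0.9]
width: 0.436
```

```bash
python3 - <<'E'
from h import *
pose()
E
```

```text
t 10.8 tcp [0.571  0.1528 0.1073] yang 6.94 z [ 0. -0. -1.] q [-0.74  0.3   0.51  1.76 -0.16  1.12 -0.06] F [ 1.1  1.  -0.9] w 37.9
```

Gripped at 37.9 mm, which matches the 38 mm body. Lifting.

carry_out(
  steps=[
    {"claw": 30,"translation": [0,0,-5],"angular": [0,0,0]},
    {"claw": 30,"translation": [0,0,-15],"angular": [0,0,0]},
    {"claw": 30,"translation": [0,0,-25],"angular": [0,0,0]},
    {"claw": 30,"translation": [0,0,-30],"angular": [0,0,0]},
    {"claw": 30,"translation": [0,0,-30],"angular": [0,0,0]},
    {"claw": 30,"translation": [0,0,-25],"angular": [0,0,0]},
    {"claw": 30,"translation": [0,0,-15],"angular": [0,0,0]},
    {"claw": 30,"translation": [0,0,0],"angular": [0,0,0]},
  ],
)

```text
clock: 11.6
tcp_pos: [0.5723, 0.153, 0.2553]
orientation: [0.663, 0.749, 0.002, 0.001]
ft_force: [-0.8, -0.1, -3.2]
width: 0.434
```

```bash
cat >> h.py <<'E'
psi=np.radians(-3.5);glass=np.array([.781,-.1335,.26])
xc=np.array([np.cos(.4)*np.cos(psi),np.cos(.4)*np.sin(psi),np.sin(.4)]);zc=np.array([-np.sin(.4)*np.cos(psi),-np.sin(.4)*np.sin(psi),np.cos(.4)])
Rt=np.stack([xc,np.cross(-zc,xc),-zc],1); focus=glass-.15*xc
tgt=focus-Rt@np.array([.0287,0,-.0147])
E
python3 - <<'E'
from h import *
pose(); print('focus',focus,'tgt',tgt); plan([tgt[0],tgt[1],.26],down(-93.5),20)
E
```

```text
t 11.6 tcp [0.5723 0.153  0.2553] yang 6.93 z [ 0.004  0.002 -1.   ] q [-0.76  0.19  0.53  1.57 -0.1   1.4  -0.1 ] F [-0.8 -0.1 -3.2] w 37.8
focus [ 0.64309855 -0.12506559  0.20158725] tgt [ 0.62242717 -0.12380127  0.17687135]
([-14.0, 0.8, -0.3], [0.01, -0.01, 5.02])
([-13.9, 2.0, -0.2], [0.01, -0.01, 5.02])
([-13.7, 3.3, -0.2], [0.01, -0.01, 5.02])
([-13.3, 4.4, -0.2], [0.01, -0.01, 5.02])
([-12.9, 5.6, -0.2], [0.01, -0.01, 5.02])
([-12.4, 6.7, -0.2], [0.01, -0.01, 5.02])
([-11.7, 7.8, -0.2], [0.01, -0.01, 5.02])
([-11.0, 8.8, -0.2], [0.01, -0.01, 5.02])
--
([-10.2, 9.7, -0.2], [0.01, -0.01, 5.02])
([-9.3, 10.5, -0.2], [0.01, -0.01, 5.02])
([-8.4, 11.3, -0.2], [0.01, -0.01, 5.02])
([-7.3, 12.0, -0.2], [0.01, -0.01, 5.02])
([-6.3, 12.6, -0.2], [0.01, -0.01, 5.02])
([-5.1, 13.1, -0.2], [0.01, -0.01, 5.02])
([-4.0, 13.5, -0.2], [0.01, -0.01, 5.02])
([-2.8, 13.8, -0.2], [0.01, -0.01, 5.02])
--
([-1.5, 14.0, -0.2], [0.01, -0.01, 5.02])
([-0.3, 14.1, -0.2], [0.01, -0.01, 5.02])
([0.9, 14.0, -0.2], [0.01, -0.01, 5.02])
([2.1, 13.9, -0.2], [0.01, -0.01, 5.02])
--
```

carry_out(
  steps=[
    {"claw": 30,"translation": [-14,0.8,-0.3],"angular": [0,0,5]},
    {"claw": 30,"translation": [-13.9,2,-0.2],"angular": [0,0,5]},
    {"claw": 30,"translation": [-13.7,3.3,-0.2],"angular": [0,0,5]},
    {"claw": 30,"translation": [-13.3,4.4,-0.2],"angular": [0,0,5]},
    {"claw": 30,"translation": [-12.9,5.6,-0.2],"angular": [0,0,5]},
    {"claw": 30,"translation": [-12.4,6.7,-0.2],"angular": [0,0,5]},
    {"claw": 30,"translation": [-11.7,7.8,-0.2],"angular": [0,0,5]},
    {"claw": 30,"translation": [-11,8.8,-0.2],"angular": [0,0,5]},
  ],
)

```text
clock: 12.4
tcp_pos: [0.5904, 0.0416, 0.2524]
orientation: [0.88, 0.475, -0.001, -0.0]
ft_force: [-0.2, 0.7, -2.5]
width: 0.434
```

carry_out(
  steps=[
    {"claw": 30,"translation": [-10.2,9.7,-0.2],"angular": [0,0,5]},
    {"claw": 30,"translation": [-9.3,10.5,-0.2],"angular": [0,0,5]},
    {"claw": 30,"translation": [-8.4,11.3,-0.2],"angular": [0,0,5]},
    {"claw": 30,"translation": [-7.3,12,-0.2],"angular": [0,0,5]},
    {"claw": 30,"translation": [-6.3,12.6,-0.2],"angular": [0,0,5]},
    {"claw": 30,"translation": [-5.1,13.1,-0.2],"angular": [0,0,5]},
    {"claw": 30,"translation": [-4,13.5,-0.2],"angular": [0,0,5]},
    {"claw": 30,"translation": [-2.8,13.8,-0.2],"angular": [0,0,5]},
  ],
)

```text
clock: 13.2
tcp_pos: [0.6109, -0.0688, 0.254]
orientation: [0.989, 0.145, -0.001, -0.0]
ft_force: [0.5, 0.6, -1.7]
width: 0.434
```

carry_out(
  steps=[
    {"claw": 30,"translation": [-1.5,14,-0.2],"angular": [0,0,5]},
    {"claw": 30,"translation": [-0.3,14.1,-0.2],"angular": [0,0,5]},
    {"claw": 30,"translation": [0.9,14,-0.2],"angular": [0,0,5]},
    {"claw": 30,"translation": [2.1,13.9,-0.2],"angular": [0,0,5]},
    {"claw": 30,"translation": [0,0,0],"angular": [0,0,0]},
    {"claw": 30,"translation": [0,0,0],"angular": [0,0,0]},
    {"claw": 30,"translation": [0,0,0],"angular": [0,0,0]},
    {"claw": 30,"translation": [0,0,0],"angular": [0,0,0]},
  ],
)

```text
clock: 14.0
tcp_pos: [0.6221, -0.1224, 0.2562]
orientation: [1.0, -0.026, -0.0, -0.0]
ft_force: [0.0, 0.9, -3.0]
width: 0.433
```

```bash
python3 - <<'E'
from h import *
pose(); plan(tgt,Rt,14)
E
```

```text
t 14.0 tcp [ 0.6221 -0.1224  0.2562] yang -92.92 z [-0.     0.001 -1.   ] q [-0.52  0.36  0.88  1.47 -0.28  1.44 -1.26] F [ 0.   0.9 -3. ] w 37.7
([0.0, 0.1, 5.7], [-0.01, 1.64, 0.04])
([-0.1, 0.1, 5.7], [-0.01, 1.64, 0.04])
([-0.3, 0.1, 5.7], [-0.01, 1.64, 0.04])
([-0.5, 0.1, 5.6], [-0.01, 1.64, 0.04])
([-0.6, 0.1, 5.6], [-0.01, 1.64, 0.04])
([-0.8, 0.1, 5.6], [-0.01, 1.64, 0.04])
([-0.9, 0.1, 5.6], [-0.01, 1.64, 0.04])
([-1.1, 0.1, 5.6], [-0.01, 1.64, 0.04])
--
([-1.3, 0.1, 5.5], [-0.01, 1.64, 0.04])
([-1.4, 0.1, 5.5], [-0.01, 1.64, 0.04])
([-1.6, 0.1, 5.4], [-0.01, 1.64, 0.04])
([-1.7, 0.1, 5.4], [-0.01, 1.64, 0.04])
([-1.9, 0.1, 5.3], [-0.01, 1.64, 0.04])
([-2.0, 0.1, 5.3], [-0.01, 1.64, 0.04])
--
```

carry_out(
  steps=[
    {"claw": 30,"translation": [0,0.1,5.7],"angular": [0,1.64,0.04]},
    {"claw": 30,"translation": [-0.1,0.1,5.7],"angular": [0,1.64,0.04]},
    {"claw": 30,"translation": [-0.3,0.1,5.7],"angular": [0,1.64,0.04]},
    {"claw": 30,"translation": [-0.5,0.1,5.6],"angular": [0,1.64,0.04]},
    {"claw": 30,"translation": [-0.6,0.1,5.6],"angular": [0,1.64,0.04]},
    {"claw": 30,"translation": [-0.8,0.1,5.6],"angular": [0,1.64,0.04]},
    {"claw": 30,"translation": [-0.9,0.1,5.6],"angular": [0,1.64,0.04]},
    {"claw": 30,"translation": [-1.1,0.1,5.6],"angular": [0,1.64,0.04]},
  ],
)

```text
clock: 14.8
tcp_pos: [0.6222, -0.1237, 0.2109]
orientation: [0.993, -0.029, 0.115, 0.003]
ft_force: [-0.3, -0.4, -2.3]
width: 0.434
```

carry_out(
  steps=[
    {"claw": 30,"translation": [-1.3,0.1,5.5],"angular": [0,1.64,0.04]},
    {"claw": 30,"translation": [-1.4,0.1,5.5],"angular": [0,1.64,0.04]},
    {"claw": 30,"translation": [-1.6,0.1,5.4],"angular": [0,1.64,0.04]},
    {"claw": 30,"translation": [-1.7,0.1,5.4],"angular": [0,1.64,0.04]},
    {"claw": 30,"translation": [-1.9,0.1,5.3],"angular": [0,1.64,0.04]},
    {"claw": 30,"translation": [-2,0.1,5.3],"angular": [0,1.64,0.04]},
    {"claw": 30,"translation": [0,0,0],"angular": [0,0,0]},
    {"claw": 30,"translation": [0,0,0],"angular": [0,0,0]},
  ],
)

```text
clock: 15.6
tcp_pos: [0.6223, -0.1245, 0.1774]
orientation: [0.98, -0.031, 0.199, 0.005]
ft_force: [0.6, -0.5, -1.9]
width: 0.432
```

```bash
python3 - <<'E'
from h import *
pose(); plan(tgt,Rt,1)
s=arm.get_state(); m=R.from_quat(s['orientation']).as_matrix(); print('beak pred',s['tcp_pos']+m@[.0287,0,-.0147],'focus',focus)
O=[]
for n in('top','scene'):
    im,W,c=cloud(n); save(im,n+'5.png')
    V=np.array(c['view'])
    def px(p): q=V[:3,:3]@p+V[:3,3]; return np.array([c['cx']+c['fx']*q[0]/-q[2], c['cy']-c['fy']*q[1]/-q[2]])
    u,v=px(focus).astype(int); g=px(glass).astype(int); im=im.copy(); 
    print(n,u,v,g)
    cv2.circle(im,(u,v),1,(0,255,0),-1); cv2.circle(im,g.tolist(),1,(255,0,255),-1)
    O.append(cv2.resize(im[v-70:v+55,u-60:u+65],(400,400)))
    x,y,z=np.moveaxis(W,-1,0); L=(W-focus)@np.stack([xc,np.cross(zc,xc),zc],1)  # owl axes, beak at 0
    h=im.astype(int); wood=(h[...,0]>h[...,2]*1.8)&(np.abs(L).max(-1)<.09)&(z>.09)
    l=L[wood]*1000; print('wood',wood.sum(),'pct 1,99 in owl axes rel beak',np.percentile(l,[1,99],axis=0).round(0).tolist(),' expect x -58..0(beak), y +-19(foot 30), z -77..42')
save(np.hstack(O),'c5.png')
im,W,c=cloud('wrist'); save(im,'w5.png')
E
```

```text
t 15.6 tcp [ 0.6223 -0.1245  0.1774] yang -93.55 z [ 0.389 -0.022 -0.921] q [-0.69  0.03  0.9   1.95 -0.11  0.78 -1.36] F [ 0.6 -0.5 -1.9] w 37.6
([-0.1, -0.7, 0.5], [-0.12, -0.02, -0.11])
--
beak pred [ 0.64296921 -0.12586046  0.20209691] focus [ 0.64309855 -0.12506559  0.20158725]
top 375 196 [378 136]
wood 118 pct 1,99 in owl axes rel beak [[-67.0, -55.0, -68.0], [8.0, 75.0, 80.0]]  expect x -58..0(beak), y +-19(foot 30), z -77..42
scene 272 285 [296 327]
wood 1263 pct 1,99 in owl axes rel beak [[-52.0, -80.0, -75.0], [12.0, 84.0, 89.0]]  expect x -58..0(beak), y +-19(foot 30), z -77..42
```

View pics/c5.png

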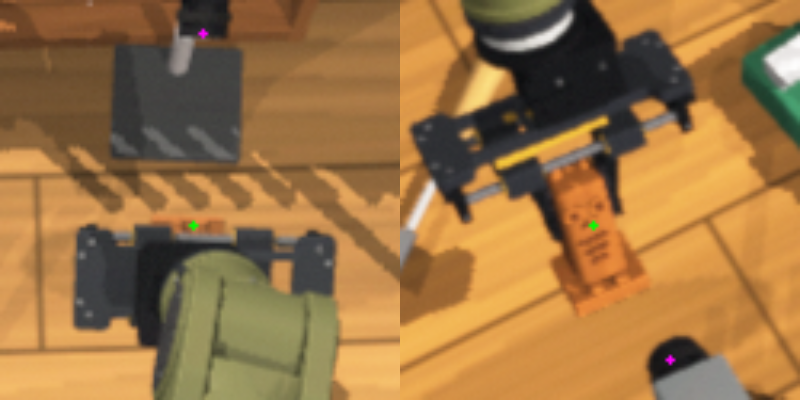

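The scene view shows the owl upright in the gripper with its face to the lens. The beak is at crop (588,213), beside the projected focus at (593,225). One last numeric check from the saved pose, then I hand in.

```bash
python3 - <<'E'
from h import *
im,W,c=cloud('scene'); h=im.astype(int); A=np.stack([xc,np.cross(zc,xc),zc],1); L=(W-focus)@A*1000
m=(h[...,0]>h[...,2]*1.6)&(abs(L[...,1])<14)&(L[...,2]>-55)&(L[...,2]<25)&(abs(L[...,0])<30)
l=L[m]; q,*_=np.linalg.lstsq(np.c_[l[:,1:],np.ones(len(l))],l[:,0],rcond=None)
print(len(l),'face plane slopes (rad) y,z:',q[:2].round(3),'face x at beak',q[2].round(1),'(expect -8)','max x',np.percentile(l[:,0],99))
m=(h[...,0]>h[...,2]*1.6)&(abs(L[...,1])<45)&(L[...,2]<-50)&(L[...,2]>-90)&(abs(L[...,0]+28)<45); print('foot y,z range',np.percentile(L[m],[2,98],axis=0).round(0))
x,y,z=np.moveaxis(W,-1,0); b=(z>.108)&(z<.122)&(x>.45)&(x<.65)&(y>.24)&(y<.36); print('bar',cv2.minAreaRect(W[b][:,:2].astype(np.float32)*1000))
s0=cv2.imread('pics/scene0.png').astype(int); d=(abs(s0-im[...,::-1]).max(-1)>60).astype(np.uint8); d=cv2.morphologyEx(d,cv2.MORPH_OPEN,np.ones((4,4))); n,_,st,ce=cv2.connectedComponentsWithStats(d); print('changed',[(ce[i].round().tolist(),int(st[i,4])) for i in range(1,n)])
s=arm.get_state(); print(s['joint_vel'].round(4)); pose()
E
```

```text
302 face plane slopes (rad) y,z: [0.012 0.014] face x at beak -5.5 (expect -8) max x -0.4292692506108784
foot y,z range [[-52. -30. -75.]
 [  6.  28. -52.]]
bar ((555.2025756835938, 303.3036193847656), (55.16059494018555, 22.385526657104492), 16.36684799194336)
changed [([180.0, 30.0], 631), ([189.0, 3.0], 33), ([217.0, 35.0], 2521), ([448.0, 8.0], 319), ([466.0, 1.0], 12), ([430.0, 41.0], 902), ([446.0, 22.0], 93), ([463.0, 57.0], 514), ([233.0, 56.0], 81), ([418.0, 74.0], 31), ([183.0, 84.0], 148), ([217.0, 99.0], 648), ([288.0, 101.0], 1654), ([239.0, 105.0], 59), ([207.0, 136.0], 285), ([219.0, 139.0], 54), ([250.0, 144.0], 24), ([95.0, 231.0], 7427), ([254.0, 229.0], 5120), ([210.0, 160.0], 24), ([360.0, 210.0], 16), ([352.0, 239.0], 982), ([369.0, 263.0], 160), ([219.0, 303.0], 541), ([270.0, 306.0], 16)]
[ 0.0008  0.002  -0.0002  0.0044  0.0012 -0.0035 -0.0009]
t 15.8 tcp [ 0.623  -0.125   0.1777] yang -93.59 z [ 0.39  -0.023 -0.921] q [-0.69  0.03  0.9   1.95 -0.11  0.78 -1.36] F [-0.3 -0.3 -1.3] w 37.9
```

All checks agree: the beak is within a few mm of focus, the face is square to about 0.01 rad, the bar is unchanged at the stop, and the arm is still. The changed image areas are the arm and its shadow, the vise and the owl.

```bash
python3 -c "
from workcell import arm
print(arm.close_job())"
```

```text
the job is handed in; nothing more can be done
None
```

I wound the handwheel clockwise to its stop, lifted the owl out by its flanks, and held it in front of the inspection camera. I handed the job in at about 15.8 s of the 64 s allowed, with the owl still in the gripper.

**Last checks**
- **Beak position:** the arm's pose puts the beak tip about 1 mm from my estimate of the focus point. The scene camera agrees to about 3 mm.
- **Facing:** the owl's face is square to my fitted lens direction to about 0.015 rad, and it is right way up.
- **Wheel:** the grip bar read 15.6° just after release, which is 3.0 rad from the vise's x axis. It read 16.4° at the end with the coarser scene camera. The wheel seems to have started near 0.15 rad rather than 0, because I turned it about 2.86 rad before it stopped.
- **Grip:** the gripper holds the owl at 37.9 mm, matching its 38 mm body, and the arm was still.

**Disagreements and limits**
- **Camera calibration:** the top and scene cameras differed by about 6 mm in x. I used wrist-camera fixes for the wheel and owl. The focus point rests on the top and scene cameras' views of the lens; these agreed to about 2 mm.
- **Wheel grip:** I gripped the bar about 3 mm off the wheel's axis, so the side force rose to about 15 N partway through. I corrected for it, and the pads slipped about 10° at the stop.
- **Bystanders:** I did not measure each one's position at the end. The scene image showed changes only where the arm and its shadow, the vise and the owl were, and no move was planned near the bystanders.

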